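# Push a parts box home between wet-painted guide rails

### The arm

A 7-joint arm with a two-finger parallel gripper is mounted at the origin on the work surface. World frame = base frame: x ahead of the robot, y to its left, z up, the work surface at z = 0. Lengths are in m, angles in rad, forces in N, time in s.
With the tool pointing down it reaches from about 0.35 to 0.9 m from the base axis. Payload 8.1 kg.
Tool frame: the origin (TCP) lies at the very end of the fingers, on their centre line; the grasp point (between the pads) lies 19 mm behind it (bot.grip_point_offset is the distance from the TCP to the grasp point, in m); z points along the fingers, y is the line along which they close (so a half turn about z gives the same grasp; the last joint's range is limited). The gripper opens to 92 mm and grips with 3 to 60 N. Pads are 19 mm wide; open, the fingers measure 130 mm over their backs; the gripper's body (75 mm by 190 mm) begins 47 mm behind the grasp point.
Start: joints at [1.032, 0.434, 0.025, 1.573, -0.012, 1.134, -0.075], TCP at [0.264, -0.567, 0.227] pointing down, gripper open.
Joint ranges: [-2.62, 2.62], [-0.44, 2.09], [-1.27, 1.32], [0.08, 2.57], [-1.32, 4.46], [0.12, 2], [-2.74, 2.74]. Speed limits (rad/s): [2.22, 2.22, 3.01, 3.01, 3.14, 3.14, 3.14].

### API

Orientations are given as a unit quaternion [w, x, y, z].
In Python, from station import bot gives the robot as it stands. The module is installed in compiled form; this text tells all that it offers.
- The arm moves only by the tool carry_out, never from a script. Its argument "rows" is text: rows parted by semicolons, each of 7 numbers parted by spaces: the shift along the tool's x, y, z in mm, then the turn, a rotation vector about the tool's x, y, z in degrees, then the opening, from 0 (shut) to 1 (fully open). In form: dx dy dz rx ry rz claw; .... A call has exactly 8 rows; each row is the pose to reach, as a shift and turn from the pose commanded when the call began, along the tool's axes at that moment; what a row does not reach only later rows make up. A row lasts 1/10 s, in which the tool goes at most 50 mm and 8.59 degrees, less where a joint would pass 70% of its speed; a pose out of reach is approached as far as the arm can. A call with a gripper value outside its range is refused whole. The fingers move at their own pace and stop on an object; "squeeze" is the grip in N (left out, the last holds). Time passes only in rows, so rows that repeat a pose let the fingers close, or fill a call up. It gives the time, the measured TCP pose, the force, the opening and the grip force at its end, in the units of the state.
- bot.get_obs(): the state, without advancing time (a new reading comes with each control period).
- bot.camera(name): name is "scene" or "top" or "wrist"; returns the picture (480x640x3 uint8, red, green, blue); there is no depth.
- bot.camera_params(name): a dict with "fx", "fy", "cx", "cy" (pixels), "dist" ([k1, k2, p1, p2, k3] as OpenCV has them; the pictures are not rectified), "world_from_camera" (4x4, takes a point from camera to world coordinates). Camera axes: x right, y down, z forward; pixel columns grow to the right and rows downward; lengths in m; the calibration is good to about 2 mm. A picture is of the moment at which its call begins: read the wrist's pose just before it. camera_params takes no time and is no camera call; for the wrist camera it gives the pose at the moment of the call.
- bot.job_done(): hands the job in; it is judged then, once.
The state is a dict: "time": time; "qpos": joint angles; "dq": joint speeds; "joint_torque": joint torques, N m; "eef_pos": TCP position; "orientation": TCP orientation; "contact_force": force on the tool from outside, world axes, zero at the start; "torque": the same for the moment, N m; "finger_gap": opening from 0.0 (shut) to 1.0 (fully open); "finger_force": force on a finger pad.
Only numpy, scipy, OpenCV 4.12 (cv2) and the standard library are available. Lean on these libraries where they do the work, as an engineer would, in place of code of your own. Each camera call takes 0.05 s, during which the arm holds its last target. There are 200 camera calls.

### The job

Push the blue parts box down the lane of its plywood dock, between the two yellow guide rails, until its front sits square against the wooden end stop. The yellow paint is still wet, so neither the box nor the robot may touch the rails: line the box up straight in front of the lane as far as needed before pushing it in. Slide it flat on the plywood without lifting or tipping it, and leave everything else on the bench where it is.

Things in the scene. Friction and masses are not known exactly. Their poses are not given: they have to be found in the camera images.
- parts_box: Loose blue plastic parts box with flat grey lid, to be pushed: 110 mm long (its x), 95 mm wide (y), 55 mm high, upright sides, 0.3 to 0.65 kg; too wide to grasp. Origin: centre of its underside, z up. It starts on the dock's plywood in front of the rails, its x within 15 degrees of the dock's x, its centre up to 25 mm to either side of the lane's centre line.
- dock: Fixed plywood dock on the bench: base 380 mm (x from -200 to +180) by 166 mm (y), 9 mm thick. Origin on the bench under the lane's centre line, z up; its x is the lane's direction, away from the robot. Bare plywood from x = -200 to -15 mm, then the rails up to the end stop (inner face at x = +165, 30 mm high). Another dock, with brown rails and a red box, stands on its left or right.
- rails: Two yellow, wet-painted guide rails fixed on the dock (its origin and axes). Each 180 mm long (x = -15 to +165 mm), 18 mm wide, 18 mm high above the plywood (tops 27 mm above the bench). Inner faces at y = +55 and -55 mm: a lane 110 mm wide, leaving 7.5 mm on each side of the box.
- lane_mouth (a point): Point on the plywood (9 mm above the bench) at the middle of the lane's mouth, between the front ends of the rails; axes as the dock's.
- stop_face (a point): Point on the plywood at the middle of the end stop's inner face, where the middle of the box's front lower edge ends up; axes as the dock's.
- full_box: Bystander: red parts box of the same size, at home in the other dock (brown rails). Origin: centre of its underside.
- coupling: Bystander: grey plastic pipe coupling, a ring 54 mm across and 50 mm high, standing on the bare plywood of the other dock. Origin: centre of its underside.
- paint_tin: Bystander: closed tin of yellow paint, 84 mm across and 89 mm high, standing on the left of the bench. Origin: centre of its underside.
- paint_brush: Bystander: paint brush lying on the bench to the left. Origin: middle of its underside.
- spray_can: Bystander: blue spray can with a white cap, 58 mm across and 180 mm high, on the right of the bench. Origin: centre of its underside.
- tape_measure: Bystander: yellow tape measure, 72 by 34 by 68 mm, on the right of the bench. Origin: centre of its underside.
Not all that is in view belongs to the job. What is shaped like the parts_box but green or turquoise is not meant.

How it is judged:
At the end, for the whole second after the job is handed in: The blue box rests flat on the dock's plywood between the yellow rails, touching neither, its front within 5 mm of the end stop and its sides within 0.06 rad of the lane's direction, at rest (x of parts_box in the frame of dock above 0.105 m and angle between the x axis of parts_box and the x axis of dock, either way round below 0.06 rad and y of parts_box in the frame of dock between -0.009 and 0.009 m and z of parts_box in the frame of dock below 0.012 m and angle between parts_box's own z axis and vertical below 0.05 rad and linear speed of parts_box below 0.01 m/s and contact force between parts_box and rails below 0.1 N).
It fails at once if the box touched a wet yellow rail (contact force between parts_box and rails above 0.1 N).
It fails at once if the robot touched a wet yellow rail (contact force between any of the fingers, the arm and rails above 0.1 N).
It fails at once if the box was lifted off the plywood or tipped (z of parts_box in the frame of dock above 0.015 m or angle between parts_box's own z axis and vertical above 0.12 rad).
It fails at once if something else on the bench was moved or knocked over (distance of any of full_box, coupling, paint_tin, paint_brush, spray_can, tape_measure from where it was at the start of the episode above 0.015 m or angle between any of coupling, paint_tin, spray_can's own z axis and vertical above 0.3 rad).
It also fails if it takes over 64 s, if anything falls off the work surface, if the arm or the gripper's body presses on something with over 40 N, if the wrist force passes 120 N, or if a joint passes its speed limit or range.

## Working session

There is one attempt and no reset: what is moved stays moved. The work goes in short steps, Python scripts to look and compute and a tool call to move; the robot and the scene stay as the last step left them, time stands still between calls to the robot, and variables do not carry over. Pictures are saved under pics/ and viewed, at most 10 in all, crops included, and the job is handed in when it is done.

Besides the shell and the picture viewer there is one more tool, called after "Call:" as name(argument=value, ...), one argument or row to a line, values as JSON. carry_out: Moves the arm, as the interface text tells. Its arguments: {"type":"object","properties":{"rows":{"type":"string"},"squeeze":{"type":"number"}},"required":["rows"]}

```bash
mkdir -p pics; python3 - <<'E'
from station import bot
import cv2
for n in("top","scene"):
    cv2.imwrite(f"pics/{n}0.png",bot.camera(n)[:,:,::-1])
    p=bot.camera_params(n);print(n,{k:v for k,v in p.items()})
o=bot.get_obs();print(o)
E
```

```text
top {'fx': 439.4892454060818, 'fy': 439.4892454060818, 'cx': 320.9090660077151, 'cy': 239.79177740198278, 'dist': array([-0.05864847,  0.        ,  0.        ,  0.        ,  0.        ]), 'world_from_camera': array([[-0.00597997, -0.98955858,  0.14400712,  0.32597123],
       [-0.99984686,  0.00354832, -0.01713656,  0.00549809],
       [ 0.01644665, -0.14408755, -0.98942826,  1.21257685],
       [ 0.        ,  0.        ,  0.        ,  1.        ]])}
scene {'fx': 585.4486862471731, 'fy': 585.4486862471731, 'cx': 333.5001097328465, 'cy': 240.55401142214316, 'dist': array([0.01510712, 0.        , 0.        , 0.        , 0.        ]), 'world_from_camera': array([[ 0.55732236,  0.62348429, -0.54832393,  1.233891  ],
       [ 0.83005705, -0.43423199,  0.34992552, -0.47869355],
       [-0.01992672, -0.65016146, -0.75953473,  1.12066721],
       [ 0.        ,  0.        ,  0.        ,  1.        ]])}
{'time': 0.1, 'qpos': array([ 1.0324079 ,  0.43513024,  0.02495832,  1.57395092, -0.01158005,
        1.13399889, -0.07510861]), 'dq': array([ 0.00085051, -0.00042038, -0.00073879, -0.0046289 , -0.00179964,
        0.00094976, -0.00058002]), 'joint_torque': array([ 2.51793790e-03, -6.69129825e+01,  9.87632163e-01, -3.15148044e+01,
       -6.05577766e-02,  3.73353297e-02,  5.56127338e-05]), 'eef_pos': array([ 0.26360368, -0.56621778,  0.22605895]), 'orientation': array([-6.37762169e-04,  9.76360569e-01,  2.16147145e-01, -2.09913299e-04]), 'contact_force': array([-0.43059807, -0.55993046,  0.25318583]), 'torque': array([ 0.02573315,  0.00463887, -0.06497531]), 'finger_force': 0.0, 'finger_gap': 0.999736749909381}
```

View pics/top0.png

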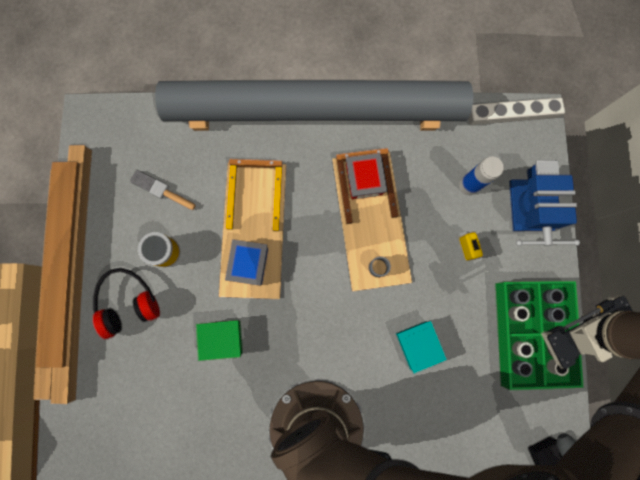

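View pics/scene0.png

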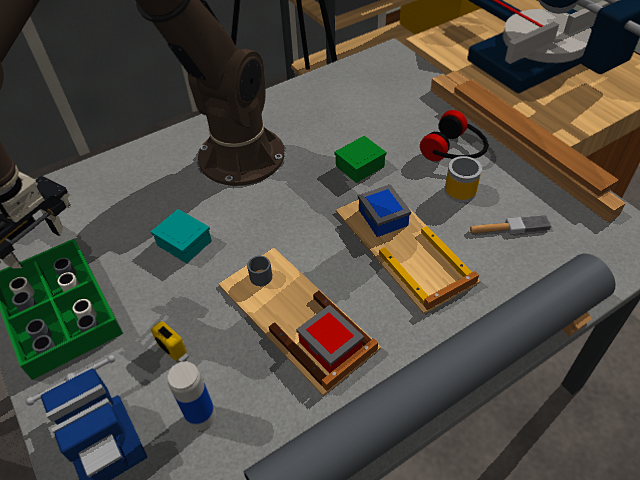

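The top view shows the yellow-railed dock on the left, with rails at about (231,195) and (278,195) and the stop at row 162. The blue box is at about (246,263), with the paint tin to its left at (158,250). The scene view shows the same layout, with nothing between the box and the lane.

```bash
cat > h.py <<'E'
import numpy as np, cv2
from station import bot
def ray(p,uv,z):
    K=np.array([[p['fx'],0,p['cx']],[0,p['fy'],p['cy']],[0,0,1]])
    n=cv2.undistortPoints(np.float64(uv).reshape(-1,1,2),K,p['dist']).reshape(-1,2)
    T=p['world_from_camera'];d=np.c_[n,np.ones(len(n))]@T[:3,:3].T
    return T[:3,3]+d*((z-T[2,3])/d[:,2])[:,None]
def blobs(im,lo,hi,amin):
    m=cv2.inRange(cv2.cvtColor(im,cv2.COLOR_RGB2HSV),lo,hi)
    c=cv2.findContours(m,cv2.RETR_EXTERNAL,cv2.CHAIN_APPROX_NONE)[0]
    return sorted([x for x in c if cv2.contourArea(x)>amin],key=cv2.contourArea)[::-1]
def rect(p,c,z):
    w=ray(p,c.reshape(-1,2),z)[:,:2].astype(np.float32)
    return cv2.minAreaRect(w*1000)
YEL=((20,150,100),(32,255,255)); BLU=((105,150,60),(125,255,255))
E
python3 - <<'E'
from h import *
for n in("top","scene"):
    im=bot.camera(n);p=bot.camera_params(n)
    for nm,(r,z) in {'yel':(YEL,.027),'blu':(BLU,.064)}.items():
        for c in blobs(im,*r,60)[:5]:
            print(n,nm,cv2.contourArea(c),c.reshape(-1,2).mean(0).round(),[np.round(v,1) for v in rect(p,c,z)])
E
```

```text
top yel 423.5 [471. 246.] [array([ 480.6, -427.5]), array([71.3, 52.2]), np.float64(15.6)]
top yel 410.0 [231. 197.] [array([620.1, 233.6]), array([ 21.6, 182. ]), np.float64(87.8)]
top yel 401.5 [277. 198.] [array([616.7, 106.3]), array([ 21. , 181.9]), np.float64(87.9)]
top blu 2396.5 [543. 200.] [array([ 608.1, -624.2]), array([179.9, 179.5]), np.float64(0.1)]
top blu 661.5 [246. 262.] [array([435.5, 183.3]), array([62.7, 78. ]), np.float64(80.9)]
top blu 233.0 [473. 182.] [array([ 651.3, -428.6]), array([54. , 50.6]), np.float64(36.1)]
scene yel 415.5 [404. 273.] [array([618.2, 104.7]), array([ 18.6, 176.4]), np.float64(87.7)]
scene yel 411.0 [170. 337.] [array([ 472.2, -419.7]), array([103.4,  33.9]), np.float64(14.8)]
scene yel 371.0 [446. 250.] [array([621.9, 231. ]), array([ 20.7, 173.6]), np.float64(88.3)]
scene blu 3025.0 [ 95. 416.] [array([ 579.1, -620.2]), array([126.9, 212. ]), np.float64(90.0)]
scene blu 660.5 [196. 405.] [array([ 667.7, -439.8]), array([59.4, 69.3]), np.float64(88.0)]
scene blu 558.0 [384. 203.] [array([438.7, 181.6]), array([66.1, 81.3]), np.float64(80.8)]
scene blu 277.0 [392. 226.] [array([513.3, 152.9]), array([100.3,  28.4]), np.float64(81.1)]
scene blu 140.5 [ 81. 471.] [array([ 663.6, -664. ]), array([51.5, 16.2]), np.float64(8.3)]
```

Both views agree. The lane direction is about -1.9° and the rail spacing reads 127 mm against 128 mm expected. The box is at dock x≈-108 and y≈+7.5 mm, turned about -7°. The plan is a flat two-finger push from the left to square and centre it, then a push from behind. I'm setting out now.

Call:
carry_out(
  rows="20 -18 0 0 0 -4 0.55; 52 -49 0 0 0 -12 0.55; 87 -82 0 0 0 -20 0.55; 122 -115 0 0 0 -28 0.55; 157 -148 0 0 0 -36 0.55; 192 -181 0 0 0 -44 0.55; 227 -214 0 0 0 -52 0.55; 262 -247 0 0 0 -60 0.55",
)

```text
time: 1.0
eef_pos: [0.3974, -0.2303, 0.2269]
orientation: [0.0, 0.736, 0.677, -0.0]
contact_force: [1.3, -0.7, 0.8]
finger_gap: 0.549
finger_force: 0.0
```

```bash
cat >> h.py <<'E'
from scipy.spatial.transform import Rotation as R
# dock frame (mm): origin, direction
TH=np.radians(-1.9); E=np.array([np.cos(TH),np.sin(TH)]); N=np.array([-E[1],E[0]])
O=np.array([619.2,168.9])-75*E
def d2w(x,y): return O+x*E+y*N
def w2d(w): w=np.asarray(w)-O; return w@np.array([E,N]).T
def tool():
    o=bot.get_obs(); return o,R.from_quat(o['orientation'][[1,2,3,0]])
def go(x,y,z,phi):   # dock-frame target mm, tool x angle wrt dock deg
    o,r=tool(); t=np.r_[d2w(x,y),z]-o['eef_pos']*1000
    want=R.from_euler('z',phi+np.degrees(TH),degrees=True)*R.from_euler('x',180,degrees=True)
    print('t',o['time'],'dock xy',w2d(o['eef_pos'][:2]*1000).round(1),'z',o['eef_pos'][2].round(4),'gap',o['finger_gap'].round(2),'F',o['contact_force'].round(1),
     '\nshift',r.inv().apply(t).round(1),'turn',np.degrees((r.inv()*want).as_rotvec()).round(1),'q',o['qpos'].round(2))
E
python3 -c "
from h import *
go(-105,100,227,90)"
```

```text
Traceback (most recent call last):
  File "h.py", line 27, in go
    print('t',o['time'],'dock xy',w2d(o['eef_pos'][:2]*1000).round(1),'z',o['eef_pos'][2].round(4),'gap',o['finger_gap'].round(2),'F',o['contact_force'].round(1),
                                                                                                         ^^^^^^^^^^^^^^^^^^^^^
AttributeError: 'float' object has no attribute 'round'
```

```bash
sed -i "s/o\['finger_gap'\].round(2)/round(o['finger_gap'],2)/" h.py
python3 -c "
from h import *
go(-105,100,227,90)"
```

```text
t 1.0 dock xy [-133.5 -406.3] z 0.2269 gap 0.55 F [ 1.3 -0.7  0.8] 
shift [ 5.071e+02  3.500e+00 -3.000e-01] turn [ 0.   0.  -2.8] q [ 0.71  0.19 -0.35  1.94  0.08  1.03  0.24]
```

Call:
carry_out(
  rows="25 0 0 0 0 0 0.55; 70 0 0 0 0 -1 0.55; 118 0 0 0 0 -1 0.55; 166 0 0 0 0 -2 0.55; 214 1 0 0 0 -2 0.55; 262 2 0 0 0 -2.8 0.55; 310 3 0 0 0 -2.8 0.55; 350 3 0 0 0 -2.8 0.55",
)

```text
time: 1.8
eef_pos: [0.4307, 0.1189, 0.227]
orientation: [0.0, 0.72, 0.694, 0.0]
contact_force: [1.3, 0.4, -0.1]
finger_gap: 0.551
finger_force: 0.0
```

Call:
carry_out(
  rows="35 0 0 0 0 0 0.55; 70 0 0 0 0 0 0.55; 105 0 0 0 0 0 0.55; 135 0 0 0 0 0 0.55; 150 0 0 0 0 0 0.55; 157 0 0 0 0 0 0.55; 157 0 0 0 0 0 0.55; 157 0 0 0 0 0 0.55",
)

```text
time: 2.6
eef_pos: [0.437, 0.2721, 0.2265]
orientation: [0.0, 0.721, 0.693, -0.0]
contact_force: [-0.6, -1.0, 0.1]
finger_gap: 0.55
finger_force: 0.0
```

```bash
python3 - <<'E'
from h import *
go(-105,100,100,90)
p=bot.camera_params("wrist");im=bot.camera("wrist");cv2.imwrite("pics/w1.png",im[:,:,::-1])
for nm,(r,z) in {'yel':(YEL,.027),'blu':(BLU,.064)}.items():
    for c in blobs(im,*r,300)[:4]:
        v=rect(p,c,z);print(nm,c.reshape(-1,2).min(0),c.reshape(-1,2).max(0),[np.round(a,1) for a in v],'dock',w2d(v[0]).round(1))
E
```

```text
t 2.6 dock xy [-110.5   97.1] z 0.2265 gap 0.55 F [-0.6 -1.   0.1] 
shift [  3.1   5.5 126.5] turn [-0.   0.1 -0.4] q [-0.14  0.34 -0.67  1.8   0.23  1.09 -0.93]
yel [403 228] [574 248] [array([620.5, 236.4]), array([ 22.2, 182.3]), np.float64(87.3)] dock [74.  67.5]
yel [324 373] [565 386] [array([586.5,  59.3]), array([ 18.6, 293.2]), np.float64(87.6)] dock [  46.  -110.6]
blu [279 273] [361 314] [array([438.8, 191.8]), array([45.7, 78.8]), np.float64(81.3)] dock [-106.1   16.9]
blu [275 244] [371 263] [array([444.7, 238.2]), array([ 9.2, 94.1]), np.float64(81.0)] dock [-101.7   63.5]
```

View pics/w1.png

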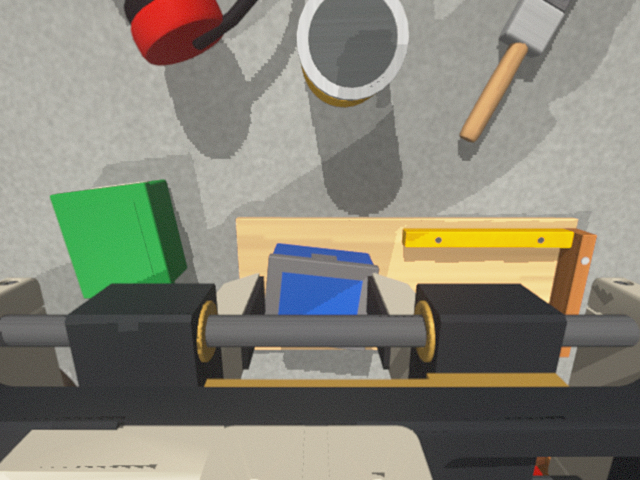

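The wrist view shows the box lid at about (320,295) between the open fingers and the left rail at (490,238). The ground left of the box is clear. I'm descending there.

Call:
carry_out(
  rows="0 1 15 0 0 0 0.55; 0 2 45 0 0 -0.4 0.55; 0 4 80 0 0 -0.4 0.55; 0 5 115 0 0 -0.4 0.55; 0 5 150 0 0 -0.4 0.55; 0 5 180 0 0 -0.4 0.55; 0 5 196 0 0 -0.4 0.55; 0 5 197 0 0 -0.4 0.55",
)

```text
time: 3.45
eef_pos: [0.4411, 0.2708, 0.0279]
orientation: [-0.0, 0.719, 0.695, -0.002]
contact_force: [0.4, -0.9, 0.1]
finger_gap: 0.552
finger_force: 0.0
```

```bash
python3 -c "
from h import *
go(-105,57,28,90)"
```

```text
t 3.45 dock xy [-106.4   95.9] z 0.0279 gap 0.55 F [ 0.4 -0.9  0.1] 
shift [-38.9   1.4  -0. ] turn [-0.2  0.2 -0. ] q [-0.26  0.59 -0.54  2.    0.47  0.68 -1.13]
```

Call:
carry_out(
  rows="-6 0 0 0 0 0 0.55; -12 0 0 0 0 0 0.55; -18 0 0 0 0 0 0.55; -22 0 0 0 0 0 0.55; -25 0 0 0 0 0 0.55; -28 0 0 0 0 0 0.55; -31 0 0 0 0 0 0.55; -33 0 0 0 0 0 0.55",
)

```text
time: 4.25
eef_pos: [0.4408, 0.2408, 0.03]
orientation: [-0.0, 0.718, 0.696, 0.001]
contact_force: [-1.0, 2.8, 1.7]
finger_gap: 0.549
finger_force: 1.8
```

```bash
cat > look.py <<'E'
from h import *
for n in("top","scene"):
    im=bot.camera(n);p=bot.camera_params(n)
    for nm,(r,z) in {'yel':(YEL,.027),'blu':(BLU,.064)}.items():
        for c in blobs(im,*r,60)[:6]:
            v=rect(p,c,z); d=w2d(v[0]); 
            if -200<d[0]<180 and abs(d[1])<85: print(n,nm,'dock',d.round(1),np.round(v[1],1),round(v[2],1))
E
python3 -c "
from h import *
go(-105,57,28,90)
import look"
```

```text
t 4.25 dock xy [-105.7   65.9] z 0.03 gap 0.55 F [-1.   2.8  1.7] 
shift [-8.9  0.7  2. ] turn [ 0.  -0.1  0.1] q [-0.2   0.57 -0.54  2.04  0.47  0.66 -1.08]
top yel dock [ 74.6 -62.6] [ 21.4 182. ] 87.7
top yel dock [86.2 65.2] [ 21.5 157.2] 87.7
scene yel dock [ 76.2 -64.3] [ 18.8 176.4] 87.7
scene yel dock [75.7 62.2] [ 20.7 173.6] 88.3
scene blu dock [-104.3    2.3] [65.7 81.5] 83.2
scene blu dock [-75.7 -17.9] [102.1 122.2] 83.3
```

Call:
carry_out(
  rows="-1 0 0 0 0 0 0.55; -2 0 0 0 0 0 0.55; -3 0 0 0 0 0 0.55; -4 0 0 0 0 0 0.55; -5 0 0 0 0 0 0.55; -5 0 0 0 0 0 0.55; -5 0 0 0 0 0 0.55; -5 0 0 0 0 0 0.55",
)

```text
time: 5.15
eef_pos: [0.4407, 0.2347, 0.0296]
orientation: [0.0, 0.718, 0.696, -0.0]
contact_force: [-1.1, 3.5, 0.8]
finger_gap: 0.552
finger_force: 1.2
```

```bash
python3 -c "
from h import *
go(-105,57,28,90)
import look
cv2.imwrite('pics/s2.png',cv2.resize(look.im[150:330,300:520],None,fx=3,fy=3)[:,:,::-1])"
```

```text
t 5.15 dock xy [-105.6   59.9] z 0.0296 gap 0.55 F [-1.1  3.5  0.8] 
shift [-2.9  0.6  1.6] turn [-0.   0.   0.1] q [-0.19  0.56 -0.54  2.04  0.47  0.66 -1.08]
top yel dock [ 74.6 -62.5] [ 21.2 182. ] 87.5
top yel dock [86.2 65.1] [ 21.3 157.3] 87.7
scene yel dock [ 76.1 -64.6] [ 19.7 176.4] 88.3
scene yel dock [75.7 63.2] [ 18.6 173.7] 87.6
scene blu dock [-102.3   -1.6] [66.  81.7] 85.4
scene blu dock [-57.4 -47.3] [136.7  91.5] 36.8
```

View pics/s2.png

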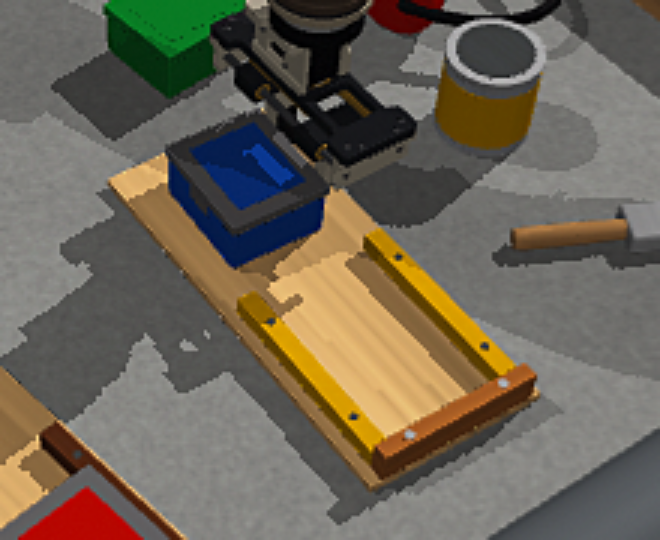

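The scene crop shows the box nearly squared on the bare plywood, with its lid centre at about (245,180) in the crop. It is about 1 mm off centre with about 2.7° left to turn, which the push from behind will take out. I'm backing off and going round behind it.

Call:
carry_out(
  rows="8 0 0 0 0 0 0.55; 22 0 0 0 0 0 0.55; 35 0 -10 0 0 0 0.55; 38 0 -35 0 0 0 0.55; 40 0 -65 0 0 0 0.55; 40 0 -90 0 0 0 0.55; 40 0 -105 0 0 0 0.55; 40 0 -110 0 0 0 0.55",
)

```text
time: 6.05
eef_pos: [0.4426, 0.2769, 0.1421]
orientation: [0.0, 0.718, 0.696, 0.002]
contact_force: [1.2, -0.1, -0.5]
finger_gap: 0.547
finger_force: 0.0
```

Call:
carry_out(
  rows="0 -5 0 0 0 -6 0.55; -10 -20 0 0 0 -14 0.55; -25 -35 0 0 0 -22 0.55; -42 -50 0 0 0 -30 0.55; -60 -63 0 0 0 -38 0.55; -78 -75 0 0 0 -46 0.55; -92 -83 0 0 0 -54 0.55; -100 -88 0 0 0 -61 0.55",
)

```text
time: 6.85
eef_pos: [0.3498, 0.1769, 0.1394]
orientation: [-0.0, 0.263, 0.965, -0.001]
contact_force: [-0.0, 0.5, -0.1]
finger_gap: 0.551
finger_force: 0.0
```

```bash
python3 -c "
from h import *
go(-192,-1,36,180)
import look"
```

```text
t 6.85 dock xy [-194.5   -0.9] z 0.1394 gap 0.55 F [-0.   0.5 -0.1] 
shift [ -2.3   1.3 103.4] turn [ -0.1  -0.  -28.6] q [ 0.22  0.32 -0.98  2.16  0.36  0.84  0.06]
top yel dock [73.8 65. ] [ 21.8 182. ] 87.7
top yel dock [ 74.6 -62.5] [ 21.2 182. ] 87.7
top blu dock [-105.5    0.2] [62.8 78. ] 85.5
scene yel dock [ 76.2 -64.3] [ 18.8 176.4] 87.7
scene yel dock [75.7 63.4] [ 18.3 173.7] 87.4
scene blu dock [-102.5   -1.4] [65.7 81.5] 85.4
scene blu dock [-57.4 -47.3] [136.7  91.5] 36.8
```

Call:
carry_out(
  rows="0 0 0 0 0 -6 0.55; -1 1 10 0 0 -14 0.55; -2 1 30 0 0 -21 0.55; -2 1 50 0 0 -28.4 0.55; -2 1 70 0 0 -28.4 0.55; -2 1 90 0 0 -28.4 0.55; -2 1 102 0 0 -28.4 0.55; -2 1 103 0 0 -28.4 0.55",
)

```text
time: 7.75
eef_pos: [0.3525, 0.1783, 0.0355]
orientation: [-0.001, 0.022, 1.0, -0.0]
contact_force: [-0.2, -0.7, 0.6]
finger_gap: 0.549
finger_force: 0.0
```

```bash
sed -i 's/radians(-1.9)/radians(-2.1)/; s/619.2,168.9/619.2,169.3/' h.py; python3 -c "
from h import *
go(-140,-1,36,180)"
```

```text
t 7.75 dock xy [-191.8   -0.8] z 0.0355 gap 0.55 F [-0.2 -0.7  0.6] 
shift [-51.8   0.2  -0.6] turn [-0.  -0.1 -0.5] q [ 0.09  0.54 -0.89  2.26  0.71  0.66  0.2 ]
```

Call:
carry_out(
  rows="-5 0 0 0 0 -0.5 0.55; -12 0 0 0 0 -0.5 0.55; -18 0 0 0 0 -0.5 0.55; -23 0 0 0 0 -0.5 0.55; -28 0 0 0 0 -0.5 0.55; -33 0 0 0 0 -0.5 0.55; -38 0 0 0 0 -0.5 0.55; -42 0 0 0 0 -0.5 0.55",
)

```text
time: 8.55
eef_pos: [0.3948, 0.1758, 0.0368]
orientation: [-0.0, 0.017, 1.0, -0.0]
contact_force: [-6.5, -0.0, 4.1]
finger_gap: 0.548
finger_force: 2.8
```

```bash
python3 -c "
from h import *
go(55,0,36,180)
import look"
```

```text
t 8.55 dock xy [-149.5   -1.7] z 0.0368 gap 0.55 F [-6.5 -0.   4.1] 
shift [-204.5    1.2    0.7] turn [-0.  -0.   0.2] q [ 0.13  0.58 -0.89  2.18  0.71  0.71  0.29]
top yel dock [73.5 64.3] [ 22.2 182.1] 87.7
top yel dock [ 73.6 -62.8] [ 21.1 184.6] 87.7
top blu dock [-59.   -0.2] [61.  26.6] 89.8
scene yel dock [ 76.4 -64.6] [ 18.9 176.5] 87.6
scene yel dock [75.5 63.3] [ 17.7 173.7] 87.5
scene blu dock [-80.9  -1.6] [64.7 80.3] 88.4
scene blu dock [-16.1 -21.8] [102.7  45.3] 87.8
scene blu dock [-76.3 -64.2] [18.2 77.6] 87.9
```

Call:
carry_out(
  rows="-4 0 0 0 0 0 0.55; -9 0 0 0 0 0.2 0.55; -15 0 0 0 0 0.2 0.55; -21 0 0 0 0 0.2 0.55; -27 0.5 0 0 0 0.2 0.55; -33 0.5 0 0 0 0.2 0.55; -38 0.5 0 0 0 0.2 0.55; -42 0.5 0 0 0 0.2 0.55",
)

```text
time: 9.45
eef_pos: [0.437, 0.1749, 0.0367]
orientation: [-0.0, 0.019, 1.0, -0.0]
contact_force: [-5.7, -0.5, 3.1]
finger_gap: 0.549
finger_force: 2.8
```

```bash
python3 -c "
from h import *
go(42,0,36,180)
import look
cv2.imwrite('pics/s3.png',cv2.resize(look.im[170:320,320:500],None,fx=4,fy=4)[:,:,::-1])"
```

```text
t 9.45 dock xy [-107.3   -1.1] z 0.0367 gap 0.55 F [-5.7 -0.5  3.1] 
shift [-149.3    1.1    0.7] turn [-0. -0. -0.] q [ 0.15  0.62 -0.88  2.09  0.71  0.76  0.35]
top yel dock [ 73.7 -62.8] [ 20.8 184.4] 87.5
top yel dock [93.1 64.4] [ 21.3 143. ] 87.6
scene yel dock [ 76.4 -64.8] [ 20.1 176.4] 88.3
scene yel dock [76.2 63.3] [ 17.6 172.4] 87.3
scene blu dock [-38.5  -1. ] [64.5 80.6] 88.7
scene blu dock [  8.4 -44.6] [133.   91.1] 40.4
```

View pics/s3.png

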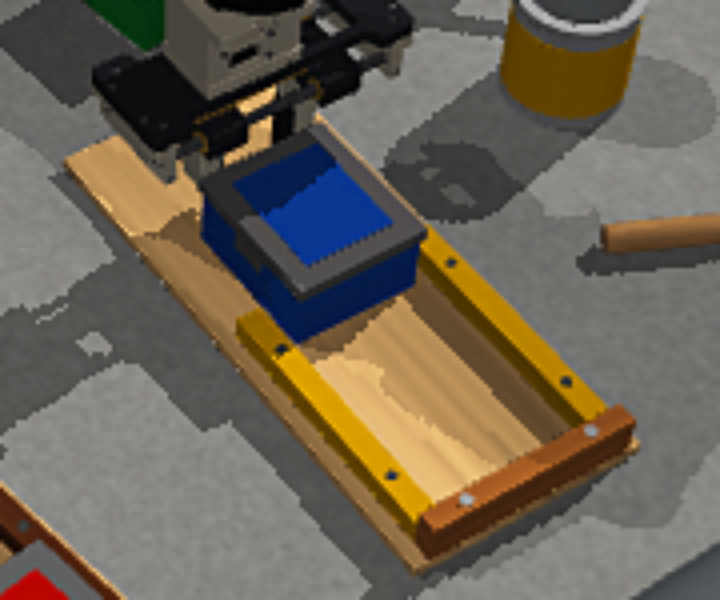

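The crop shows the box entering the mouth at about (310,300), centred with clear gaps to both rails. I'm continuing straight ahead.

Call:
carry_out(
  rows="-4 0 0 0 0 0 0.55; -10 0 0 0 0 0 0.55; -16 0 0 0 0 0 0.55; -22 0 0 0 0 0 0.55; -28 0 0 0 0 0 0.55; -34 0 0 0 0 0 0.55; -40 0 0 0 0 0 0.55; -45 0 0 0 0 0 0.55",
)

```text
time: 10.35
eef_pos: [0.4826, 0.1732, 0.0367]
orientation: [0.0, 0.019, 1.0, -0.0]
contact_force: [-4.5, -0.2, 2.7]
finger_gap: 0.551
finger_force: 2.3
```

```bash
python3 -c "
from h import *
go(42,0,36,180)
import look"
```

```text
t 10.35 dock xy [-61.7  -1.1] z 0.0367 gap 0.55 F [-4.5 -0.2  2.7] 
shift [-103.7    1.2    0.7] turn [-0.   0.  -0.1] q [ 0.16  0.67 -0.86  1.99  0.71  0.81  0.42]
top yel dock [104.3 -63.1] [ 20.7 123.1] 87.7
top yel dock [128.5  64. ] [20.5 72.3] 87.6
scene yel dock [ 76.4 -65.4] [ 19.4 176.4] 88.1
scene yel dock [75.7 63.4] [ 17.5 171.5] 86.9
scene blu dock [ 7.4 -0.3] [66.2 79.5] 87.2
scene blu dock [ 49.8 -45.1] [134.7  91.4] 38.7
```

Call:
carry_out(
  rows="-4 0 0 0 0 0 0.55; -10 0 0 0 0 0 0.55; -16 0 0 0 0 0 0.55; -22 0 0 0 0 0 0.55; -28 0 0 0 0 0 0.55; -34 0 0 0 0 0 0.55; -40 0 0 0 0 0 0.55; -45 0 0 0 0 0 0.55",
)

```text
time: 11.25
eef_pos: [0.5275, 0.1716, 0.0367]
orientation: [0.0, 0.019, 1.0, -0.0]
contact_force: [-5.3, 0.2, 4.0]
finger_gap: 0.549
finger_force: 2.7
```

```bash
python3 -c "
from h import *
go(42,0,36,180)
import look
cv2.imwrite('pics/s4.png',cv2.resize(look.im[190:320,340:500],None,fx=4,fy=4)[:,:,::-1])"
```

```text
t 11.25 dock xy [-16.7  -1.1] z 0.0367 gap 0.55 F [-5.3  0.2  4. ] 
shift [-58.7   1.2   0.7] turn [-0.  0. -0.] q [ 0.17  0.72 -0.85  1.89  0.71  0.87  0.49]
top yel dock [133.9 -62.4] [63.4 19.5] 0.5
scene yel dock [ 76.4 -64.7] [ 18.8 176.4] 87.7
scene yel dock [75.7 63.5] [ 17.4 171.5] 86.9
scene blu dock [51.9 -0.9] [65.5 81.3] 86.8
scene blu dock [ 94.  -44.9] [133.   90.8] 38.9
```

View pics/s4.png

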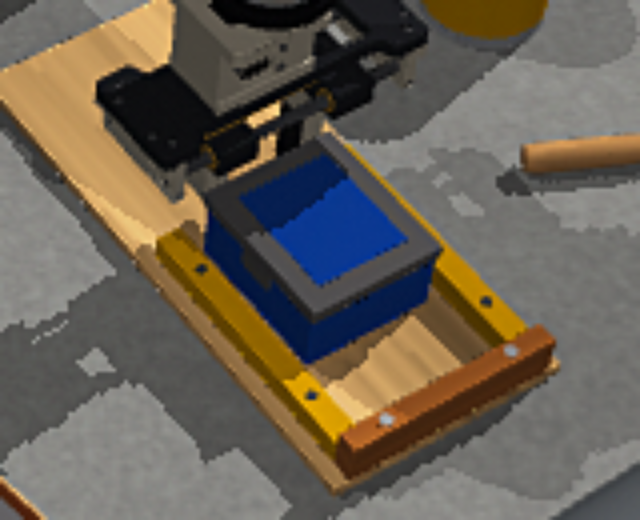

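The crop shows the box in the lane at about (320,250), parallel with gaps on both sides and roughly 57 mm short of the stop.

Call:
carry_out(
  rows="-4 0 0 0 0 0 0.55; -10 0 0 0 0 0 0.55; -16 0 0 0 0 0 0.55; -22 0 0 0 0 0 0.55; -28 0 0 0 0 0 0.55; -34 0 0 0 0 0 0.55; -40 0 0 0 0 0 0.55; -45 0 0 0 0 0 0.55",
)

```text
time: 12.15
eef_pos: [0.5725, 0.1699, 0.0367]
orientation: [0.0, 0.019, 1.0, -0.0]
contact_force: [-4.3, 0.6, 3.4]
finger_gap: 0.545
finger_force: 2.4
```

Call:
carry_out(
  rows="-2 0 0 0 0 0 0.55; -4 0 0 0 0 0 0.55; -6 0 0 0 0 0 0.55; -8 0 0 0 0 0 0.55; -9 0 0 0 0 0 0.55; -10 0 0 0 0 0 0.55; -11 0 0 0 0 0 0.55; -11 0 0 0 0 0 0.55",
)

```text
time: 12.95
eef_pos: [0.5831, 0.1695, 0.0367]
orientation: [0.0, 0.019, 1.0, 0.0]
contact_force: [-2.8, 0.3, -0.1]
finger_gap: 0.551
finger_force: 1.5
```

```bash
python3 -c "
from h import *
go(42,0,36,180)
import look"
```

```text
t 12.95 dock xy [39.  -1.1] z 0.0367 gap 0.55 F [-2.8  0.3 -0.1] 
shift [-3.   1.1  0.7] turn [ 0.  0. -0.] q [ 0.17  0.78 -0.84  1.75  0.7   0.94  0.57]
top yel dock [ 0.9 65.1] [21.1 37. ] 85.7
scene yel dock [ 76.4 -65.2] [ 18.4 176.5] 87.2
scene blu dock [107.7  -0.7] [65.3 79.7] 87.6
scene blu dock [147.  -43.3] [132.5  83.8] 39.8
```

Not at the stop yet, so I'm pushing gently in small steps until the force rises.

Call:
carry_out(
  rows="-0.5 0 0 0 0 0 0.55; -1 0 0 0 0 0 0.55; -1.5 0 0 0 0 0 0.55; -2 0 0 0 0 0 0.55; -2.5 0 0 0 0 0 0.55; -3 0 0 0 0 0 0.55; -3 0 0 0 0 0 0.55; -3 0 0 0 0 0 0.55",
)

```text
time: 13.85
eef_pos: [0.586, 0.1694, 0.0367]
orientation: [0.0, 0.019, 1.0, -0.0]
contact_force: [-3.1, 0.2, -0.5]
finger_gap: 0.548
finger_force: 1.5
```

```bash
python3 -c "
from h import *
go(42,0,36,180)
import look
cv2.imwrite('pics/s5.png',cv2.resize(look.im[200:320,360:500],None,fx=5,fy=5)[:,:,::-1])"
```

```text
t 13.85 dock xy [41.9 -1.1] z 0.0367 gap 0.55 F [-3.1  0.2 -0.5] 
shift [-0.1  1.1  0.7] turn [-0.  0. -0.] q [ 0.17  0.78 -0.84  1.75  0.7   0.94  0.57]
top yel dock [ 2.1 64.6] [22. 39.] 89.8
scene yel dock [ 76.4 -65.1] [ 18.4 176.5] 87.3
scene blu dock [109.8  -1. ] [65.5 81.1] 87.9
scene blu dock [147.9 -44.4] [132.9  80.9] 37.3
```

View pics/s5.png

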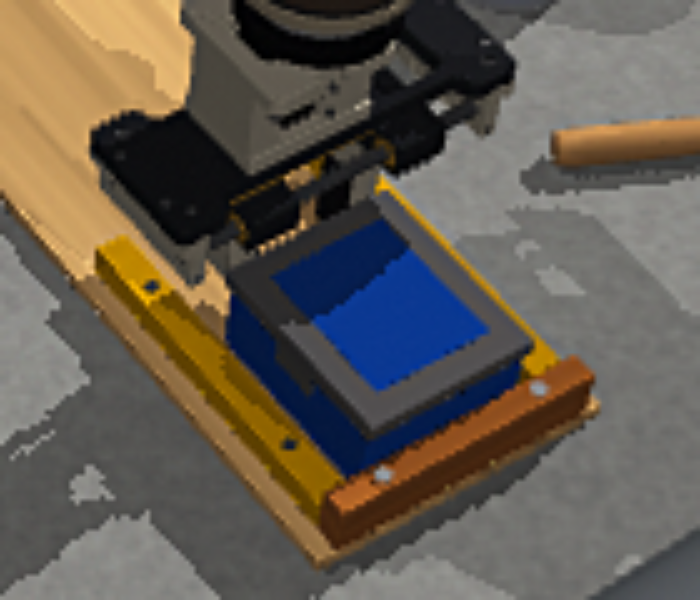

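The crop shows the box front at or just short of the stop, around (430,450), with clear gaps to the rails. The force hasn't risen yet, so I'm going another 3 mm.

Call:
carry_out(
  rows="-0.5 0 0 0 0 0 0.55; -1 0 0 0 0 0 0.55; -1.5 0 0 0 0 0 0.55; -2 0 0 0 0 0 0.55; -2.5 0 0 0 0 0 0.55; -3 0 0 0 0 0 0.55; -3 0 0 0 0 0 0.55; -3 0 0 0 0 0 0.55",
)

```text
time: 14.75
eef_pos: [0.5881, 0.1693, 0.0367]
orientation: [-0.001, 0.019, 1.0, -0.0]
contact_force: [-7.2, -0.6, 4.0]
finger_gap: 0.553
finger_force: 3.5
```

```bash
python3 -c "
from h import *
go(42,0,36,180)
import look"
```

```text
t 14.75 dock xy [43.9 -1.1] z 0.0367 gap 0.55 F [-7.2 -0.6  4. ] 
shift [1.9 1.1 0.7] turn [-0.  -0.1 -0. ] q [ 0.17  0.79 -0.84  1.74  0.7   0.95  0.57]
top yel dock [ 3.6 65. ] [21.1 42.6] 85.7
scene yel dock [ 76.4 -65.3] [ 18.4 176.6] 87.1
scene blu dock [112.5  -0.8] [65.4 79.7] 87.9
scene blu dock [150.5 -41.7] [131.9  81.5] 39.8
```

Call:
carry_out(
  rows="-0.5 0 0 0 0 0 0.55; -1 0 0 0 0 0 0.55; -1.5 0 0 0 0 0 0.55; -2 0 0 0 0 0 0.55; -2 0 0 0 0 0 0.55; -2 0 0 0 0 0 0.55; -2 0 0 0 0 0 0.55; -2 0 0 0 0 0 0.55",
)

```text
time: 15.65
eef_pos: [0.5881, 0.1693, 0.0367]
orientation: [-0.002, 0.018, 1.0, -0.001]
contact_force: [-14.4, -1.7, 9.0]
finger_gap: 0.548
finger_force: 7.2
```

The box is seated: the tool did not advance and the force rose to 14 N. I'm backing off straight, then up.

Call:
carry_out(
  rows="2 0 0 0 0 0 0.55; 5 0 0 0 0 0 0.55; 12 0 0 0 0 0 0.55; 22 0 0 0 0 0 0.55; 32 0 -10 0 0 0 0.55; 40 0 -35 0 0 0 0.55; 50 0 -65 0 0 0 0.55; 60 0 -90 0 0 0 0.55",
)

```text
time: 16.45
eef_pos: [0.53, 0.1719, 0.1287]
orientation: [0.0, 0.018, 1.0, 0.0]
contact_force: [0.0, -0.4, 0.4]
finger_gap: 0.548
finger_force: 0.0
```

Call:
carry_out(
  rows="30 0 -20 0 0 0 0.55; 60 0 -40 0 0 0 0.55; 90 0 -50 0 0 0 0.55; 120 0 -50 0 0 0 0.55; 130 0 -50 0 0 0 0.55; 130 0 -50 0 0 0 0.55; 130 0 -50 0 0 0 0.55; 130 0 -50 0 0 0 0.55",
)

```text
time: 17.25
eef_pos: [0.4021, 0.1763, 0.1768]
orientation: [0.0, 0.019, 1.0, 0.0]
contact_force: [0.3, -0.2, -0.4]
finger_gap: 0.553
finger_force: 0.0
```

```bash
python3 -c "
from h import *
go(42,0,36,180)
import look
im=bot.camera('top');cv2.imwrite('pics/t6.png',np.hstack([cv2.resize(im[140:310,200:310],(388,600)),cv2.resize(look.im[200:320,360:460],(400,600))])[:,:,::-1])"
```

```text
t 17.25 dock xy [-142.2   -1. ] z 0.1768 gap 0.55 F [ 0.3 -0.2 -0.4] 
shift [-184.2    1.2  140.8] turn [ 0.   0.  -0.1] q [ 0.34  0.39 -1.1   2.01  0.42  0.99  0.57]
top yel dock [ 73.4 -62.5] [ 20.7 179.1] 88.0
top yel dock [73.5 65.4] [ 22.4 182. ] 88.6
top blu dock [109.1   1.2] [62.8 78.2] 87.8
scene yel dock [ 76.4 -64.8] [ 18.4 176.5] 87.6
scene yel dock [75.1 63.6] [ 17.  172.9] 88.0
scene blu dock [112.5  -0.9] [65.4 79.9] 88.0
scene blu dock [150.3 -42.7] [131.5  79.2] 38.3
```

View pics/t6.png

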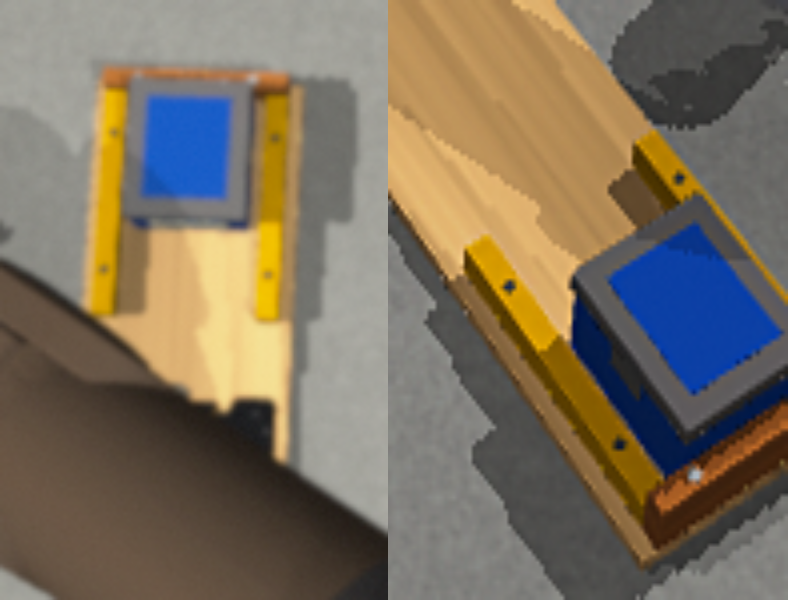

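The final view shows the box seated against the stop, centred and square between the rails. It measures x≈110 mm, is within about 0.5 mm of the lane's centre and within 0.5° of its direction. I'm handing in.

```bash
python3 -c "
from station import bot
print(bot.job_done())"
```

```text
the job is handed in; nothing more can be done
None
```

The blue box sits square against the end stop, centred between the yellow rails with clear gaps on both sides in the final pictures; I handed the job in after about 17 s of robot time, and no verdict was returned.

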